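Try filter caps on the threaded test necks and reject those that stop short

TASK

Set the filter caps up for the leak test: screw every cap that is out on the desk onto one of the test necks, with exactly one spacer ring lying on the plate of that neck under it (one neck may have its ring already). A cap that turns fully home, its rim down on the ring, stays on its neck; one that jams with a gap left comes off again and goes into the grey reject tray. Leave the tools and instruments lying round the work alone.

Things in the scene. Friction and masses are not known exactly. Their poses are not given: they have to be found in the camera images.
- neck_1: test neck, bolted down: 84 x 84 x 12 mm plate with an upright threaded post 36 mm high over the plate, 44 mm wide over its thread; origin under the centre of the plate, z up, x along the two black entry marks on the plate. Right-hand round thread, two starts, 24 mm travel a turn; it holds by friction where a cap is left
- neck_2: test neck, bolted down: 84 x 84 x 12 mm plate with an upright threaded post 36 mm high over the plate, 44 mm wide over its thread; origin under the centre of the plate, z up, x along the two black entry marks on the plate. Right-hand round thread, two starts, 24 mm travel a turn; it holds by friction where a cap is left
- neck_3: test neck, bolted down: 84 x 84 x 12 mm plate with an upright threaded post 36 mm high over the plate, 44 mm wide over its thread; origin under the centre of the plate, z up, x along the two black entry marks on the plate. Right-hand round thread, two starts, 24 mm travel a turn; it holds by friction where a cap is left
- neck_1_seat (a point): the post's axis at the plate's upper face, where the ring lies. A cap lowered with its bars in line with the entry marks (either way round; 0.2 rad clockwise to 0.8 rad anticlockwise of them also does) drops between the thread starts and rests with its rim about 24 mm above here, 10 mm above home. Home: rim on the ring, 14 mm above here
- neck_2_seat (a point): as for the other neck. From entry with the bars on the marks, about 2.6 rad clockwise seen from above, sinking with the thread, brings a cap home and some 0.3 rad more makes it tight; a faulty one jams after 1 to 1.8 rad. Anticlockwise, back to the entry angle and rising with the thread, a cap comes free and lifts off
- neck_3_seat (a point): as for the other necks
- cap_1: black ribbed screw cap, 56 mm wide, 34 mm high, closed on top, open below; origin at the centre of its lower rim, z up, x along the two raised grey bars on its top. Two thread lugs inside lie under the bars, 5.5 mm above the rim. All caps look alike; a faulty one (bore too shallow) jams with its rim 4 to 7 mm above the ring. 55 to 115 g. May be absent
- cap_2: black ribbed screw cap, 56 mm wide, 34 mm high, closed on top, open below; origin at the centre of its lower rim, z up, x along the two raised grey bars on its top. Two thread lugs inside lie under the bars, 5.5 mm above the rim. All caps look alike; a faulty one (bore too shallow) jams with its rim 4 to 7 mm above the ring. 55 to 115 g. May be absent
- cap_3: black ribbed screw cap, 56 mm wide, 34 mm high, closed on top, open below; origin at the centre of its lower rim, z up, x along the two raised grey bars on its top. Two thread lugs inside lie under the bars, 5.5 mm above the rim. All caps look alike; a faulty one (bore too shallow) jams with its rim 4 to 7 mm above the ring. 55 to 115 g. May be absent
- cap_4: black ribbed screw cap, 56 mm wide, 34 mm high, closed on top, open below; origin at the centre of its lower rim, z up, x along the two raised grey bars on its top. Two thread lugs inside lie under the bars, 5.5 mm above the rim. All caps look alike; a faulty one (bore too shallow) jams with its rim 4 to 7 mm above the ring. 55 to 115 g. May be absent
- ring_1: plain metal spacer ring, 60 mm outside, 48 mm inside, 14 mm thick; origin at the centre of its underside, z up. If present, it already lies on the plate of one of the necks, round its post. Rings are all alike
- ring_2: plain metal spacer ring, 60 mm outside, 48 mm inside, 14 mm thick; origin at the centre of its underside, z up. If present, it starts as the top one of the pile on the work mat (4 mm thick) at the left. Rings are all alike
- ring_3: plain metal spacer ring, 60 mm outside, 48 mm inside, 14 mm thick; origin at the centre of its underside, z up. Starts as the bottom one of the pile on the work mat (4 mm thick) at the left. Rings are all alike
- ring_4: plain metal spacer ring, 60 mm outside, 48 mm inside, 14 mm thick; origin at the centre of its underside, z up. Starts in the pile, on ring_3. Rings are all alike
- reject_tray: loose open grey tray for rejects, 190 x 116 mm (x, y), 28 mm high, walls and floor 4 mm; origin at the centre of its underside
- multimeter: yellow and black hand multimeter, 120 x 62 x 42 mm, a bystander; leave it where it is. Origin at the centre of its underside
- solder_spool: spool of solder wire with a green top, 62 x 84 x 42 mm, a bystander; leave it where it is. Origin at the centre of its underside
- flat_pliers: blue pliers, 118 mm long, a bystander; leave it where it is. Origin at the centre of its underside

How it is judged:
By the outcome, as a careful person would: the job done as asked, in the order asked, and still so for the second after the job is handed in, with the robot touching nothing.
Of ring_1, ring_2 only 1 to 2 are there at a start; the rules pass over those that are not, and their reading is None.
Of cap_1, cap_2, cap_3, cap_4 only 3 to 4 are there at a start; the rules pass over those that are not, and their reading is None.
At some moment in a run one of reject_tray, cap_1, cap_2, cap_3, cap_4 may be knocked a few centimetres aside while the robot is not near it.
Once in a run the grip may slacken for a moment while it holds something.
It also fails if it takes over 210 s, if anything falls off the work surface, if the arm or the gripper's body presses on something with over 40 N, if the wrist force passes 120 N, or if a joint passes its speed limit or range.

ROBOT

A 6-joint arm with a two-finger parallel gripper is mounted at the origin on a cart in front of the work surface, level with it; the furniture and walls round the work are solid. World frame = base frame: x ahead of the robot, y to its left, z up, the work surface at z = 0. Lengths are in mm, angles in rad, forces in N, time in s.
With the tool pointing down it reaches from about 400 to 825 mm from the base axis. Payload 7 kg.
Tool frame: the origin (TCP) lies at the very end of the fingers, on their centre line; the grasp point (between the pads) lies 19 mm behind it; z points along the fingers, y is the line along which they close (so a half turn about z gives the same grasp; the last joint's range is limited). The gripper opens to 88 mm and grips with 3 to 60 N. Pads are 19 mm wide; open, the fingers measure 130 mm over their backs; the gripper's body (78 mm by 193 mm) begins 47 mm behind the grasp point.
Start: joints at [-1.038, 0.359, 0.012, 0, -1.224, -0.288], TCP at [163.569, -654.859, 226.561] pointing down, gripper open.
Joint ranges: [-3.07, 3.07], [-1.43, 2.12], [-1.02, 1.25], [-3.03, 1.67], [-3.05, -0], [-3.03, 3.03]. Speed limits (rad/s): [2.39, 2.39, 3.01, 3.14, 3.14, 3.14].

INTERFACE

Orientations are given as a unit quaternion [x, y, z, w].
In Python, from plant import bot gives the robot as it stands. Calls block until the motion is done:
- bot.move_ptp(position, orientation): joint-space move of the TCP to a pose.
- bot.line_to(position, velocity=150, ori=None): straight line of the TCP; ori=None keeps the orientation; velocity is the mean speed in mm/s.
- bot.move_joints(angles): joint-space move.
- bot.move_gripper(opening, force=None): finger opening in mm; force is the grip in N (None keeps the last); returns when the fingers have stopped.
- bot.pause(seconds).
- bot.solve_ik(position, orientation): joint angles nearest the present ones, or None.
- bot.read_state(): the state.
- bot.camera(name): name is "scene" or "top" or "wrist"; returns the picture (384x512x3 uint8, red, green, blue); there is no depth.
- bot.get_calibration(name): a dict with "fx", "fy", "cx", "cy" (pixels), "view" (4x4, takes a point from world to camera coordinates); the wrist camera has in their place "T_tool_cam" (4x4, takes a point from camera to tool coordinates, whose origin is the TCP and whose axes are the flange's). Camera axes: x right, y up, looking along -z (the intrinsics and any distortion apply to the point x, -y, -z); pixel columns grow to the right and rows downward; lengths in mm; the calibration is good to about 2 mm. A picture is of the moment at which its call begins: read the wrist's pose just before it. get_calibration takes no time and is no camera call.
A pose or a line that the arm cannot do raises bot.Unreachable and nothing moves.
- bot.close_job(): hands the job in; it is judged then, once.
The state is a dict: "t": time; "joint_pos": joint angles; "qvel": joint speeds; "tau": joint torques, N m; "tcp_pos": TCP position; "eef_rot": TCP orientation; "contact_force": force on the tool from outside, world axes, zero at the start; "moment": the same for the moment, N m; "width": finger opening in mm; "finger_force": force on a finger pad.
Only numpy, scipy, OpenCV 4.12 (cv2) and the standard library are available. Lean on these libraries where they do the work, as an engineer would, in place of code of your own. Each camera call takes 0.05 s, during which the arm holds its last target. There are 200 camera calls.

## Working session

There is one attempt and no reset: what is moved stays moved. The work goes in short steps, each a Python script; the robot and the scene stay as the last script left them, time stands still between calls to the robot, and variables do not carry over. Pictures are saved under pics/ and viewed, at most 14 in all, crops included, and the job is handed in when it is done.

```bash
ls; mkdir -p pics; python3 - <<'E'
from plant import bot
import cv2
for n in("top","scene"):
    im=bot.camera(n); cv2.imwrite(f"pics/{n}0.png",cv2.resize(im[:,:,::-1],(800,600),interpolation=cv2.INTER_CUBIC)); cv2.imwrite(f"pics/{n}0_raw.png",im[:,:,::-1])
    print(n,bot.get_calibration(n))
print(bot.get_calibration("wrist")); s=bot.read_state(); print(s)
E
```

```text
pics
top {'fx': 361.85391155498263, 'fy': 361.85391155498263, 'cx': 255.05943895488807, 'cy': 195.13431152598383, 'view': array([[ 8.33763747e-03, -9.99596506e-01,  2.71534372e-02,
         3.17992626e+01],
       [ 9.89944385e-01,  1.20856761e-02,  1.40939882e-01,
        -6.07798548e+02],
       [-1.41211182e-01,  2.57052871e-02,  9.89645715e-01,
        -8.96230922e+02],
       [ 0.00000000e+00,  0.00000000e+00,  0.00000000e+00,
         1.00000000e+00]])}
scene {'fx': 440.852857151418, 'fy': 440.852857151418, 'cx': 251.68798918481932, 'cy': 181.84079314265344, 'view': array([[-8.40650144e-01, -5.41470679e-01, -1.08092368e-02,
         5.36382821e+02],
       [ 3.71072304e-01, -5.90409515e-01,  7.16743992e-01,
        -2.37634665e+02],
       [-3.94477732e-01,  5.98519931e-01,  6.97252616e-01,
        -9.48786872e+02],
       [ 0.00000000e+00,  0.00000000e+00,  0.00000000e+00,
         1.00000000e+00]])}
{'fx': 322.42229685145753, 'fy': 322.42229685145753, 'cx': 255.84316184389039, 'cy': 189.20179437881066, 'T_tool_cam': array([[ 2.04543182e-04,  9.60380792e-01,  2.78691033e-01,
 
[... 275 characters left out ...]
00]])}
{'t': 0.1, 'joint_pos': array([-1.03787101e+00,  3.59328594e-01,  1.11734750e-02, -2.79602089e-04,
       -1.22409490e+00, -2.88097357e-01]), 'qvel': array([-0.00043916, -0.00048255,  0.00299386,  0.00117143,  0.00025681,
       -0.00015535]), 'tau': array([-3.71267713e-03, -5.84160876e+01,  2.93748611e+01,  7.01564535e+00,
        1.01643149e-02, -7.41978715e-05]), 'tcp_pos': array([ 163.47739347, -654.47160144,  225.72297369]), 'eef_rot': array([-1.22061198e-01,  9.92522301e-01,  7.18917822e-04, -1.69542434e-04]), 'contact_force': array([ 0.22749278,  0.40225029, -0.30677983]), 'moment': array([-0.01179282, -0.04373642,  0.04625992]), 'finger_force': 0.0, 'width': 87.95620578818172}
```

View pics/top0.png

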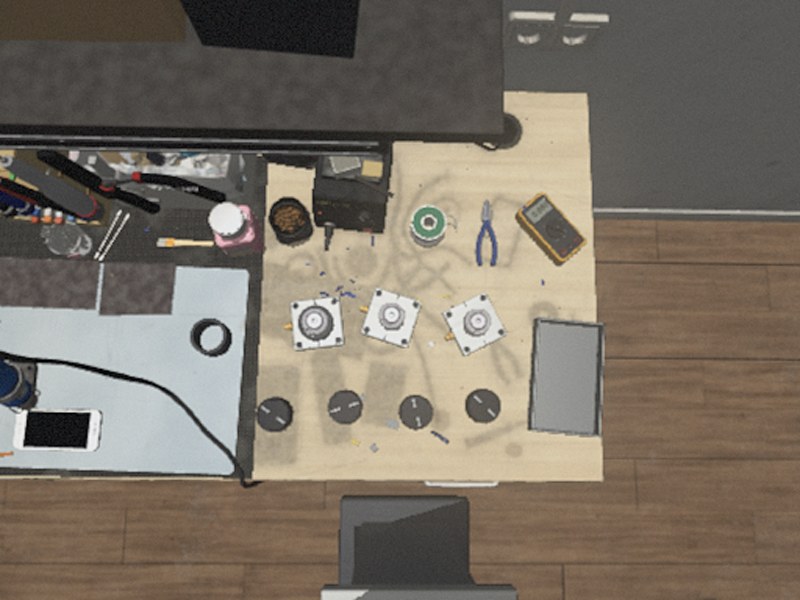

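View pics/scene0.png

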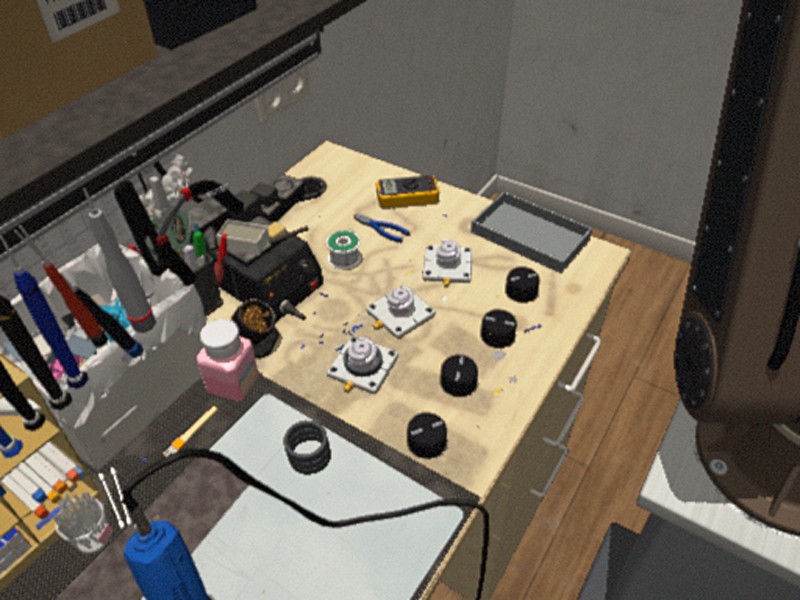

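```bash
cat > h.py <<'E'
import numpy as np, cv2
from plant import bot
from scipy.spatial.transform import Rotation as R
def quat(yaw): # tool down; tool y axis (closing) horizontal; tool x at angle yaw
    c,s=np.cos(yaw),np.sin(yaw)
    return R.from_matrix(np.array([[c,s,0],[s,-c,0],[0,0,-1.]])).as_quat()
def yaw_now():
    M=R.from_quat(bot.read_state()["eef_rot"]).as_matrix(); return np.arctan2(M[1,0],M[0,0])
def cam(name):
    """image, K dict, world->cam 4x4"""
    k=bot.get_calibration(name)
    if name=="wrist":
        s=bot.read_state(); T=np.eye(4); T[:3,:3]=R.from_quat(s["eef_rot"]).as_matrix(); T[:3,3]=s["tcp_pos"]
        V=np.linalg.inv(T@k["T_tool_cam"])
    else: V=k["view"]
    return bot.camera(name),k,V
def ray(k,V,uv,z):
    C=np.linalg.inv(V); d=C[:3,:3]@np.array([(uv[0]-k["cx"])/k["fx"],-(uv[1]-k["cy"])/k["fy"],-1]); o=C[:3,3]
    return (o+d*(z-o[2])/d[2])
def proj(k,V,P):
    p=V[:3,:3]@np.asarray(P,float)+V[:3,3]
    return np.array([k["cx"]+k["fx"]*p[0]/-p[2], k["cy"]-k["fy"]*p[1]/-p[2]])
def rectify(im,k,V,c,z,half=60,s=4):
    """view of plane z round c; row 0 = +x (ahead), col 0 = +y (left); s px per mm"""
    w=[(c[0]+half,c[1]+half,z),(c[0]+half,c[1]-half,z),(c[0]-half,c[1]-half,z),(c[0]-half,c[1]+half,z)]
    src=np.float32([proj(k,V,p) for p in w]); n=2*half*s; dst=np.float32([[0,0],[n,0],[n,n],[0,n]])
    return cv2.warpPerspective(im,cv2.getPerspectiveTransform(src,dst),(n,n),flags=cv2.INTER_CUBIC)
def rect2w(uv,c,half=60,s=4): return np.array([c[0]+half-uv[1]/s, c[1]+half-uv[0]/s])
E
python3 - <<'E'
from h import *
k=bot.get_calibration("top");V=k["view"]
P=dict(n1=(317,322,48),n2=(392,316,48),n3=(478,321,48),c1=(274,414,34),c2=(344,407,34),c3=(416,412,34),c4=(483,405,34),pile=(211,337,32),tray=(567,377,28),mm=(551,228,42),spool=(428,224,42),pl=(486,232,10),stationFL=(316,225,60),stationFR=(387,232,60),edgeR=(600,480,0),edgeL=(253,480,0))
for n,(u,v,z) in P.items(): p=ray(k,V,(u/1.5625,v/1.5625),z); print(n,p.round(),round(np.hypot(*p[:2])))
E
```

```text
n1 [577. 171.  48.] 602
n2 [588.  49.  48.] 590
n3 [581. -93.  48.] 589
c1 [428. 238.  34.] 489
c2 [440. 125.  34.] 457
c3 [432.   8.  34.] 432
c4 [ 444. -102.   34.] 456
pile [552. 347.  32.] 652
tray [ 491. -245.   28.] 549
mm [ 743. -221.   42.] 776
spool [747. -11.  42.] 747
pl [ 743. -116.   10.] 752
stationFL [737. 176.  60.] 758
stationFR [727.  59.  60.] 729
edgeR [ 321. -304.    0.] 442
edgeL [318. 275.   0.] 421
```

```bash
cat >> h.py <<'E'
def jyaw(x,y,yaw):
    """yaw+2k*pi putting j6 = yaw - j1 + pi/2 in range"""
    j6=(yaw-np.arctan2(y,x)+np.pi/2+np.pi)%(2*np.pi)-np.pi
    return j6
def go(x,y,z,yaw,v=None):
    if v: bot.line_to([x,y,z],velocity=v,ori=quat(yaw))
    else: bot.move_ptp([x,y,z],quat(yaw))
E
python3 - <<'E'
from h import *
import pickle
N=[(577,171),(588,49),(581,-93)]; out=[];rows=[]
for yaw in (0,np.pi):
  row=[]
  for c in (N if not rows else N[::-1]):
    go(*c,150,yaw+(-1e-3 if yaw else 0)); im,k,V=cam("wrist"); out.append((c,im,k,V)); 
    r=rectify(im,k,V,c,12); cv2.imwrite(f"pics/neck_{c[0]}_{int(yaw)}.png",r[:,:,::-1]); row.append(cv2.resize(r,(260,260)))
  rows.append(np.hstack(row if not rows or len(rows)==0 else row[::-1]))
go(552,347,160,np.pi/2*0); im,k,V=cam("wrist"); out.append(("pile",im,k,V))
s=bot.read_state();print(s["t"],s["joint_pos"].round(2),yaw_now())
pickle.dump(out,open("scan.pkl","wb"))
m=np.vstack(rows); cv2.imwrite("pics/necks.png",m[:,:,::-1]); cv2.imwrite("pics/pile.png",im[:,:,::-1])
for c,im,k,V in out[:6]:
    r=rectify(im,k,V,c,12); hsv=cv2.cvtColor(r,cv2.COLOR_RGB2HSV); m=((hsv[...,2]>150)&(hsv[...,1]<40)).astype(np.uint8)
    cn=max(cv2.findContours(m,0,2)[0],key=cv2.contourArea); b=cv2.minAreaRect(cv2.convexHull(cn)); print(c,rect2w(b[0],c).round(1),np.array(b[1])/4,b[2])
E
```

```text
11.1583 [ 0.86  0.37 -0.13  0.   -1.07  0.71] -0.0008021578275342175
(577, 171) [613.9 179.1] [86.93414307 46.34012604] 0.42757248878479004
(588, 49) [611.8  44.4] [83.68733978 46.65016174] 17.32792091369629
(581, -93) [599.9 -86.6] [51.649086   82.04504395] 63.54264831542969
(581, -93) [600.1 -86.9] [49.90312958 80.60913086] 63.289161682128906
(588, 49) [611.4  44.1] [83.40470123 45.30794907] 17.27442169189453
(577, 171) [613.4 179.2] [86.75457764 43.55852127] 1.268334150314331
```

View pics/necks.png

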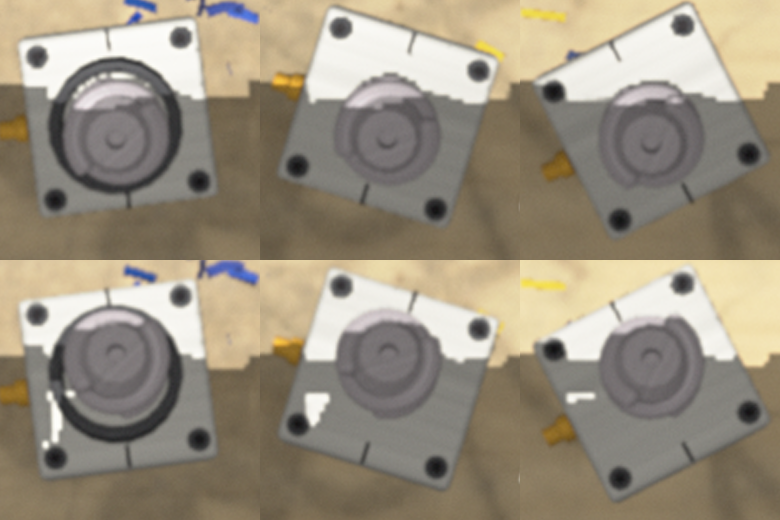

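View pics/pile.png

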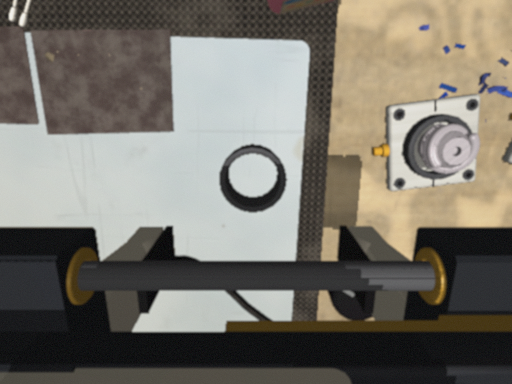

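```bash
python3 - <<'E'
from h import *
import pickle
out=pickle.load(open("scan.pkl","rb"))
a0={577:.117,588:-.306,581:.468}
sc=260/120
g={577:[(37,56),(180,37),(199,181),(55,200)],588:[(80,28),(218,70),(175,209),(37,165)],581:[(34,91),(163,25),(229,154),(100,220)]}
for c,im,k,V in out[:6]:
    r=cv2.cvtColor(rectify(im,k,V,c,12),cv2.COLOR_RGB2GRAY); B=[]
    for (u,v) in g[c[0]]:
        u=u/260*480;v=v/260*480;x0,y0=int(u-34),int(v-34); p=r[max(y0,0):y0+68,max(x0,0):x0+68]
        m=(p<65).astype(np.uint8); n,l,st,ce=cv2.connectedComponentsWithStats(m)
        i=min(range(1,n),key=lambda i:abs(st[i,4]-1200)); B.append(rect2w(ce[i]+[max(x0,0),max(y0,0)],c))
    B=np.array(B); d1=B[0]-B[3]; d2=B[1]-B[2]; d=d1+d2; e=(B[0]-B[1])+(B[3]-B[2])
    print(c,B.mean(0).round(1),"yaw",np.arctan2(d[1],d[0]).round(3),np.arctan2(-e[0],e[1]).round(3),"side",np.linalg.norm(d)/2,np.linalg.norm(e)/2)
# pile
_,im,k,V=out[6]
gry=cv2.cvtColor(im,cv2.COLOR_RGB2GRAY); m=(gry<110).astype(np.uint8); m[:140]=0;m[215:]=0;m[:,:215]=0;m[:,292:]=0
cs,h=cv2.findContours(m,cv2.RETR_CCOMP,2)
for q,hh in zip(cs,h[0]):
    if len(q)>20: print("ell",cv2.fitEllipse(q),"hole" if hh[3]>=0 else "")
cv2.imwrite("pics/pilez.png",cv2.resize(im[130:230,200:310,::-1],None,fx=6,fy=6,interpolation=cv2.INTER_CUBIC))
for z in (4,32,46): print(z,[ray(k,V,(253,178),z).round(1)], proj(k,V,[552,347+30,z]),proj(k,V,[552,347-30,z]))
E
```

```text
Traceback (most recent call last):
ValueError: min() iterable argument is empty
```

```bash
cat > m.py <<'E'
from h import *
import pickle
out=pickle.load(open("scan.pkl","rb"))
g={577:[(37,56),(180,37),(199,181),(55,200)],588:[(80,28),(218,70),(175,209),(37,165)],581:[(34,91),(163,25),(229,154),(100,220)]}
for c,im,k,V in out[:6]:
    r=cv2.cvtColor(rectify(im,k,V,c,12),cv2.COLOR_RGB2GRAY); B=[]
    for (u,v) in g[c[0]]:
        u=u/260*480;v=v/260*480;x0,y0=max(int(u-28),0),max(int(v-28),0); p=r[y0:y0+56,x0:x0+56]
        t=(int(p.min())+int(np.median(p)))/2
        m=(p<t).astype(np.uint8); n,l,st,ce=cv2.connectedComponentsWithStats(m)
        i=min(range(1,n),key=lambda i:abs(ce[i]-[28,28]).sum()-st[i,4]*.01); B.append(rect2w(ce[i]+[x0,y0],c))
    B=np.array(B); d=B[0]-B[3]+B[1]-B[2]; e=(B[0]-B[1])+(B[3]-B[2])
    print(c,B.mean(0).round(1),"yaw",np.arctan2(d[1],d[0]).round(3),np.arctan2(-e[0],e[1]).round(3),"side",np.linalg.norm(d)/2,np.linalg.norm(e)/2)
_,im,k,V=out[6]
gry=cv2.cvtColor(im,cv2.COLOR_RGB2GRAY); m=(gry<110).astype(np.uint8); m[:140]=0;m[215:]=0;m[:,:215]=0;m[:,292:]=0
cs,h=cv2.findContours(m,cv2.RETR_CCOMP,2)
for q,hh in zip(cs,h[0]):
    if len(q)>20: print("ell",cv2.fitEllipse(q),"hole" if hh[3]>=0 else "")
cv2.imwrite("pics/pilez.png",cv2.resize(im[130:230,200:310,::-1],None,fx=6,fy=6,interpolation=cv2.INTER_CUBIC))
for z in (4,32,46): print(z,[ray(k,V,(253,178),z).round(1)], proj(k,V,[552,347+30,z]),proj(k,V,[552,347-30,z]))
E
python3 m.py
```

```text
(577, 171) [582.2 176.6] yaw 0.127 0.13 side 66.76325325551407 66.89942531513535
(588, 49) [593.4  49.9] yaw -0.303 -0.302 side 66.87292157836622 66.68320731825513
(581, -93) [584.3 -93.5] yaw 0.477 0.477 side 66.56381319632956 67.07937499206747
(581, -93) [585.1 -93.6] yaw 0.477 0.477 side 66.56052960213701 66.96816287538012
(588, 49) [594.1  49.7] yaw -0.304 -0.3 side 66.84385167547987 66.77820234838534
(577, 171) [583.  176.6] yaw 0.128 0.128 side 66.71047877315263 66.80706249411988
ell ((252.4444580078125, 178.1236572265625), (64.82383728027344, 65.89259338378906), 172.8904266357422) 
ell ((252.47581481933594, 174.398681640625), (45.20347213745117, 50.28086853027344), 90.59417724609375) hole
4 [array([547.8, 348.8,   4. ])] [224.90506854 173.99126479] [284.66620266 173.93704283]
32 [array([554.9, 348.6,  32. ])] [222.12484119 181.10881038] [287.29898377 181.0489732 ]
46 [array([558.5, 348.4,  46. ])] [220.5368888  185.17406192] [288.80270147 185.11096511]
```

View pics/pilez.png

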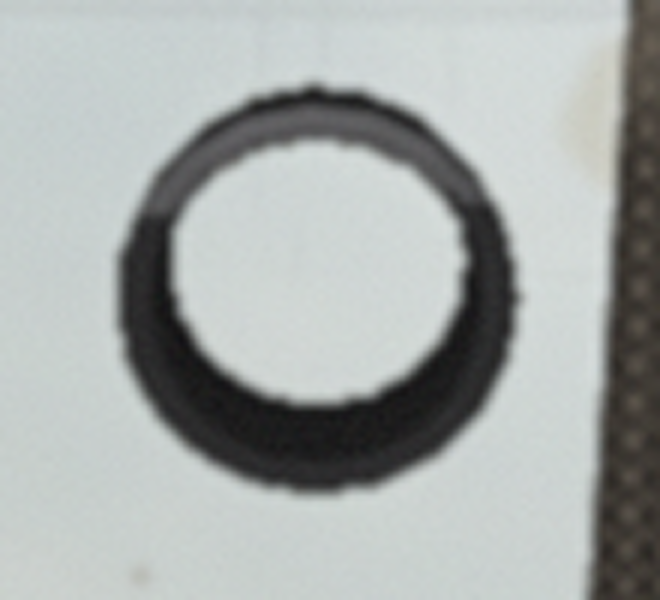

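```bash
cat >> h.py <<'E'
NECK={1:(582.6,176.6,.128),2:(593.75,49.8,-.302),3:(584.7,-93.55,.477)}
def near(x,y,yaw,ref=0.):
    """yaw mod pi with j6 nearest ref"""
    j=jyaw(x,y,yaw); c=[j+i*np.pi for i in(-2,-1,0,1,2) if abs(j+i*np.pi)<2.95]
    return yaw+(min(c,key=lambda q:abs(q-ref))-j)
def st(tag=""):
    s=bot.read_state(); print(tag,"t%.1f w%.1f ff%.1f F%s Mz%.2f tcp%s"%(s["t"],s["width"],s["finger_force"],s["contact_force"].round(1),s["moment"][2],s["tcp_pos"].round(1))); return s
def centre_grip(x,y,z,yaw,open_=80,force=20,up=90):
    """squeeze once at yaw+90deg to centre, open, then grip at yaw"""
    y1=yaw-np.pi/2 if jyaw(x,y,yaw)>0 else yaw+np.pi/2
    go(x,y,up,y1); bot.move_gripper(open_); go(x,y,z,y1,120); bot.move_gripper(20,8); bot.move_gripper(open_)
    go(x,y,z,yaw,20); bot.move_gripper(20,force); return st("grip")
E
cat > ring.py <<'E'
from h import *
import sys
def ring(n,zt,px,py):
    s=centre_grip(px,py,zt,near(px,py,0),78)
    if not 57<s["width"]<63: raise SystemExit("bad grip")
    go(px,py,120,near(px,py,0),150); s=st("lift")
    x,y,m=NECK[n]; yw=near(x,y,m+np.pi/2)
    go(x,y,90,yw); st("over"); go(x,y,54,yw,100); f0=bot.read_state()["contact_force"][2]
    for z in (48,42,36,30,24,19,16.5):
        go(x,y,z,yw,40); s=bot.read_state()
        if abs(s["contact_force"][2]-f0)>12 or s["width"]<57: st("stop"); raise SystemExit
    st("down"); bot.move_gripper(76); go(x,y,100,yw,150); st("done")
if __name__=="__main__": ring(int(sys.argv[1]),float(sys.argv[2]),float(sys.argv[3]),float(sys.argv[4]))
E
python3 - <<'E'
from h import *
import pickle
_,im,k,V=pickle.load(open("scan.pkl","rb"))[6]
print(ray(k,V,(253,211.7),32)+[30,0,0], ray(k,V,(253,145),32), ray(k,V,(253,145),4)); p=ray(k,V,(253,211.7),32)+[30.4,0,0]
import ring; ring.ring(2,21,p[0],p[1])
go(552,347,150,near(552,347,0)); im,k,V=cam("wrist"); a=rectify(im,k,V,(552,347),18)
x,y,_=NECK[2];go(x,y,150,near(x,y,0)); im,k,V=cam("wrist"); b=rectify(im,k,V,(x,y),26); cv2.imwrite("pics/r1.png",cv2.resize(np.hstack([a,b]),(800,400))[:,:,::-1])
E
```

```text
[552.03491554 348.67396138  32.        ] [585.26604969 348.47037994  32.        ] [581.12531689 348.70035578   4.        ]
grip t16.8 w63.1 ff20.0 F[ 0.1 -0.2 -0.3] Mz0.01 tcp[552.4 348.7  21. ]bad grip
```

```bash
python3 - <<'E'
from h import *
im,k,V=cam("wrist"); sc,k2,V2=cam("scene"); p=proj(k2,V2,[552,348,25]).astype(int); print(p)
a=cv2.resize(sc[p[1]-45:p[1]+45,p[0]-60:p[0]+60],(800,600),interpolation=cv2.INTER_CUBIC)[:,100:700]
b=cv2.resize(im,(400,300)); c=np.zeros((600,800,3),np.uint8); c[:300,:400]=b; c[:300,400:]=cv2.resize(a,(400,300)); c[300:,:]=cv2.resize(im[150:300,130:400],(800,300))
cv2.imwrite("pics/g.png",c[:,:,::-1])
E
```

```text
[197 285]
```

View pics/g.png

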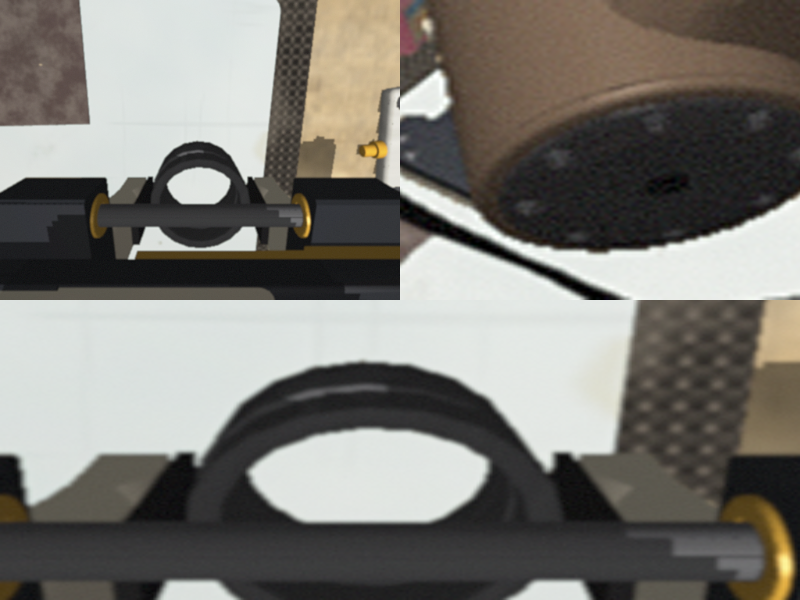

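```bash
python3 - <<'E'
from h import *
x,y,z=bot.read_state()["tcp_pos"]; go(552.4,348.7,60,yaw_now(),40); st()
im,k,V=cam("wrist"); cv2.imwrite("pics/g2.png",cv2.resize(im[150:330,120:400],(800,514))[:,:,::-1])
E
```

```text
t18.0 w62.9 ff20.0 F[ 0.   0.1 -0.9] Mz-0.01 tcp[552.2 348.6  59.7]
```

View pics/g2.png

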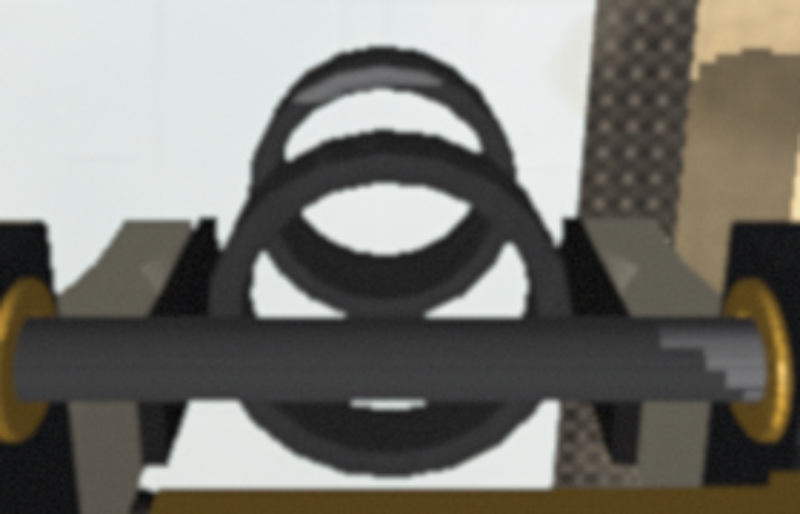

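```bash
sed -i 's/57<s\["width"\]<63/59<s["width"]<66/; s/s\["width"\]<57/s["width"]<60/' ring.py
python3 - <<'E'
import re;t=open('ring.py').read()
t=t.replace("""    go(px,py,120,near(px,py,0),150); s=st("lift")\n""","""    go(px,py,120,near(px,py,0),150); s=st("lift"); place(n)\ndef place(n):\n""")
open('ring.py','w').write(t)
E
python3 - <<'E'
from h import *
import ring
go(552.4,348.7,120,yaw_now(),150); ring.place(2)
x,y,_=NECK[2];go(x,y,150,near(x,y,0)); im,k,V=cam("wrist"); b=rectify(im,k,V,(x,y),26)
go(552,347,150,near(552,347,0)); im,k,V=cam("wrist"); a=rectify(im,k,V,(552,347),18)
cv2.imwrite("pics/r1.png",cv2.resize(np.hstack([a,b]),(800,400))[:,:,::-1])
E
```

```text
over t19.9 w64.0 ff2.0 F[0.6 0.1 0.2] Mz0.01 tcp[593.7  50.2  89.5]
down t22.4 w62.9 ff20.0 F[-0.   0.4 -0.6] Mz0.00 tcp[593.6  49.8  16.3]
done t23.7 w76.1 ff0.0 F[ 0.3 -0.6 -1.1] Mz-0.02 tcp[593.1  49.7  99.3]
```

View pics/r1.png

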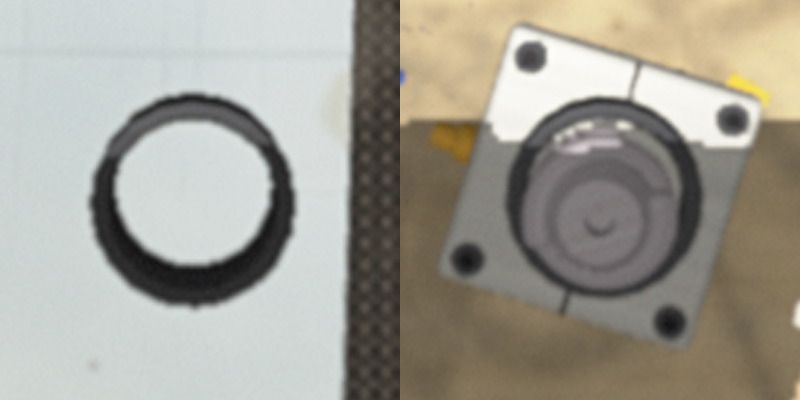

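```bash
python3 - <<'E'
from h import *
import ring
ring.ring(3,7,551,349)
x,y,_=NECK[3];go(x,y,150,near(x,y,0)); im,k,V=cam("wrist"); b=rectify(im,k,V,(x,y),26)
C=[(428,238),(440,125),(432,8),(444,-102)]; L=[b]
for c in C[::-1]:
    go(*c,150,near(*c,0)); im,k,V=cam("wrist"); r=rectify(im,k,V,c,35); L.append(r)
    hsv=cv2.cvtColor(r,cv2.COLOR_RGB2HSV).astype(int); print(c, yaw_now()); np.save(f"cap_{c[0]}.npy",r)
L=[cv2.resize(q,(260,260)) for q in L]; L.append(L[0]*0)
cv2.imwrite("pics/r2.png",np.vstack([np.hstack(L[:3]),np.hstack(L[3:])])[:,:,::-1]); st()
E
```

```text
grip t32.2 w62.1 ff20.0 F[-0.   0.4 -0.9] Mz0.02 tcp[551.  349.1   7. ]
lift t33.1 w62.1 ff20.0 F[-0.8 -0.4 -1. ] Mz-0.01 tcp[550.4 348.5 119. ]
over t34.7 w61.9 ff20.0 F[ 0.1  0.5 -0.4] Mz-0.04 tcp[585.2 -92.7  90.1]
down t37.2 w62.2 ff20.0 F[-0.2  0.7 -2.2] Mz-0.03 tcp[584.6 -93.6  16.4]
done t38.5 w75.6 ff0.0 F[ 0.4 -0.1 -0.7] Mz-0.03 tcp[584.1 -93.5  99.3]
(444, -102) -3.1410851318029707
(432, 8) -0.0006552935066112728
(440, 125) 0.0005418734318237415
(428, 238) -0.0006168422120307927
 t44.6 w76.0 ff0.0 F[-0.4  0.4 -0. ] Mz-0.01 tcp[427.9 237.2 149.8]
```

View pics/r2.png

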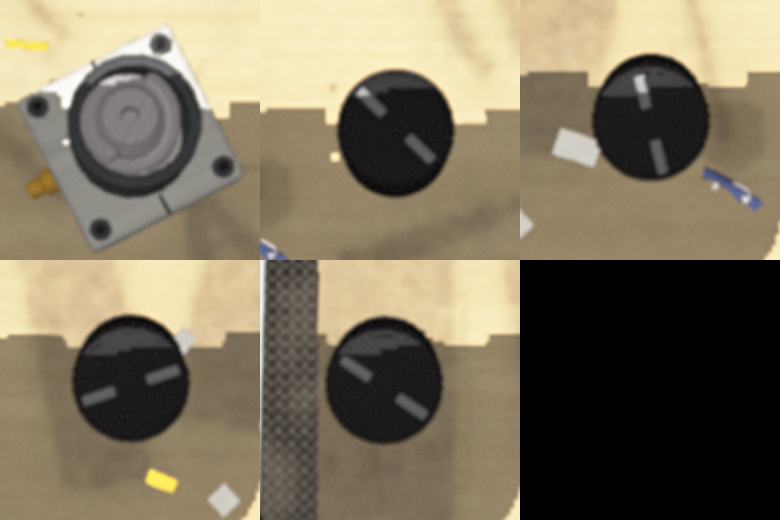

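```bash
cat >> h.py <<'E'
def find_cap(c,view=True):
    """centre and bar angle of the cap near c by the wrist camera (over c)"""
    go(*c,150,near(*c,0)); im,k,V=cam("wrist"); return bars(rectify(im,k,V,c,35),c)
def bars(r,c):
    g=cv2.GaussianBlur(cv2.cvtColor(r,cv2.COLOR_RGB2GRAY),(5,5),0)
    d=cv2.morphologyEx((cv2.cvtColor(r,cv2.COLOR_RGB2HSV)[...,2]<105).astype(np.uint8),cv2.MORPH_CLOSE,np.ones((31,31)))
    n,l,s,ce=cv2.connectedComponentsWithStats(d)
    D=[i for i in range(1,n) if 6000<s[i,4]<60000]; i=min(D,key=lambda i:np.hypot(*(ce[i]-240)))
    m=np.zeros_like(g); cv2.circle(m,tuple(ce[i].astype(int)),100,1,-1)
    th=cv2.morphologyEx(g,cv2.MORPH_TOPHAT,cv2.getStructuringElement(2,(35,35)))
    b=((th>30)&(m>0)).astype(np.uint8); n,l,s,cb=cv2.connectedComponentsWithStats(b)
    q=sorted(range(1,n),key=lambda i:-s[i,4])[:2]
    p=[rect2w(cb[i],c) for i in q]; v=p[0]-p[1]
    cap=(p[0]+p[1])/2; ang=np.arctan2(v[1],v[0])
    print("cap",cap.round(1),"bar",ang.round(3),"sep",np.linalg.norm(v).round(1),"areas mm2",s[q,4]/16,"disc",rect2w(ce[i],c).round(1)); return cap,ang
E
python3 - <<'E'
from h import *
for c in [(428,238),(440,125),(432,8),(444,-102)]: bars(np.load(f"cap_{c[0]}.npy"),c)
E
```

```text
Traceback (most recent call last):
  File "h.py", line 55, in bars
    D=[i for i in range(1,n) if 6000<s[i,4]<60000]; i=min(D,key=lambda i:np.hypot(*(ce[i]-240)))
                                                      ~~~^^^^^^^^^^^^^^^^^^^^^^^^^^^^^^^^^^^^^^^
ValueError: min() iterable argument is empty
```

```bash
sed -i 's/<105).astype(np.uint8),cv2.MORPH_CLOSE,np.ones((31,31))/<95).astype(np.uint8),cv2.MORPH_OPEN,np.ones((13,13))/' h.py
python3 - <<'E'
from h import *
for c in [(428,238),(440,125),(432,8),(444,-102)]: bars(np.load(f"cap_{c[0]}.npy"),c)
E
```

```text
cap [429.2 240.9] bar -2.169 sep 30.7 areas mm2 [86.25   84.5625] disc [431.8 240.7]
cap [442.2 124.7] bar -1.248 sep 31.0 areas mm2 [86.875  86.0625] disc [444.8 124.9]
cap [435.2   7.9] bar 0.247 sep 30.9 areas mm2 [87.375 81.875] disc [437.    7.5]
cap [ 445.8 -105. ] bar -2.336 sep 30.0 areas mm2 [89.6875 71.4375] disc [ 441.9 -104.8]
```

```bash
cat > cap.py <<'E'
from h import *
ENT=.15; P=24/(2*np.pi); TOP=42.5
def pick(c,n):
    (x,y),a=find_cap(c); X,Y,m=NECK[n]
    ye=np.arctan2(Y,X)+2.0-np.pi/2; phi=ye-m-ENT
    yp=near(x,y,a+phi,1.0); s=centre_grip(x,y,6,yp,78,30)
    if not 52<s["width"]<62: raise SystemExit("bad grip")
    go(x,y,110,yp,150); go(X,Y,90,ye); s=st("over"); return ye
def screw(n,ye):
    X,Y,m=NECK[n]; f0=bot.read_state()["contact_force"][2]; log=[]
    for z in (60,54,48,45,TOP):
        go(X,Y,z,ye,30); s=bot.read_state(); log.append((z,round(s["contact_force"][2]-f0,1)))
        if abs(s["contact_force"][2]-f0)>20: print(log); st("stop"); raise SystemExit
    print(log); z=TOP
    th=0; log=[]
    while th<3.05-1e-6:
        d=.3 if th<.9 else .2; d=min(d,3.05-th); th+=d
        z=TOP-.5-P*np.clip(th-ENT,0,2.6)
        go(X,Y,z,ye-th,4 if th<2.7 else 2); s=bot.read_state(); log.append((round(th,2),round(s["contact_force"][2]-f0,1),round(s["moment"][2],2),round(s["width"],1)))
        if abs(s["moment"][2])>.9 or abs(s["contact_force"][2]-f0)>30: break
    print(*log,sep="\n"); st("end"); return th,z
E
python3 - <<'E'
from cap import *
ye=pick((444,-102),3); print(screw(3,ye))
E
```

```text
cap [ 445.8 -104.9] bar -2.338 sep 30.2 areas mm2 [88.5    74.3125] disc [ 441.8 -104.8]
grip t53.0 w56.6 ff30.0 F[0.3 0.1 0.1] Mz0.04 tcp[ 445.8 -104.9    6. ]
over t54.4 w56.7 ff30.0 F[-0.2  0.2 -1.3] Mz-0.01 tcp[584.  -93.6  87.6]
[(60, np.float64(0.3)), (54, np.float64(1.1)), (48, np.float64(0.9)), (45, np.float64(8.1)), (42.5, np.float64(24.0))]
stop t56.8 w56.5 ff30.0 F[-7.5  2.6 22.7] Mz-0.02 tcp[585.6 -93.6  45.4]
```

```bash
python3 - <<'E'
from cap import *
im,k,V=cam("wrist"); sc,k2,V2=cam("scene"); p=proj(k2,V2,[584,-93,40]).astype(int)
c=np.zeros((600,800,3),np.uint8); c[:,:400]=cv2.resize(im[110:,130:390],(400,600)); c[:400,400:]=cv2.resize(sc[p[1]-50:p[1]+50,p[0]-50:p[0]+50],(400,400),interpolation=cv2.INTER_CUBIC); 
cv2.imwrite("pics/e1.png",c[:,:,::-1]); print(yaw_now())
E
```

```text
0.2715369452689156
```

View pics/e1.png

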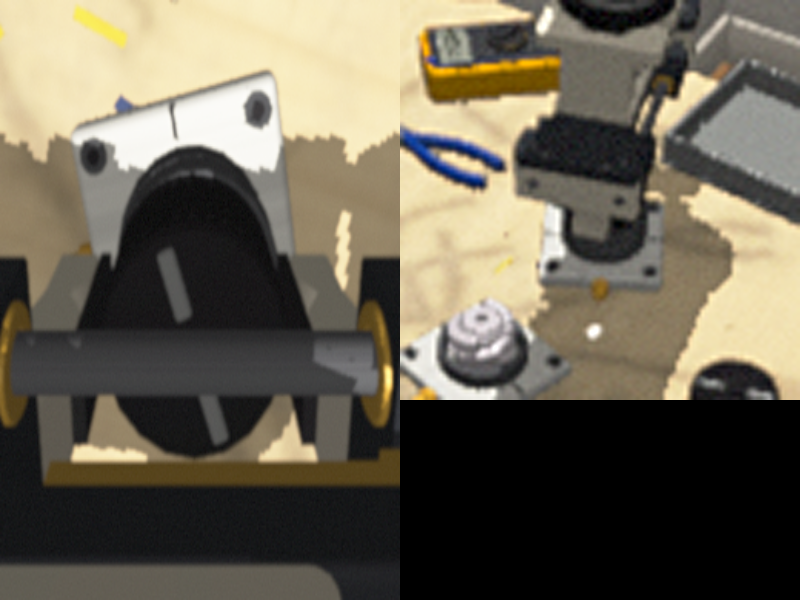

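```bash
python3 - <<'E'
from cap import *
X,Y,m=NECK[3]; ye=np.arctan2(Y,X)+2.0-np.pi/2
for dx,dy,dt in ((0,0,.0),(-1.2,.4,0),(-2,.6,0),(0,0,.3),(-1.2,.4,.3)):
    go(X+dx,Y+dy,48,ye+dt,30); f0=bot.read_state()["contact_force"][2]; r=[]
    for z in (46,45,44,43,42.5):
        go(X+dx,Y+dy,z,ye+dt,20); s=bot.read_state(); r.append((z,s["tcp_pos"].round(1),s["contact_force"].round(1)))
        if s["contact_force"][2]>12: break
    print(dx,dy,dt,r[-1])
    if s["contact_force"][2]<8: break
E
```

```text
0 0 0.0 (44, array([585. , -93.6,  45.5]), array([-5.2,  2.1, 17.6]))
-1.2 0.4 0 (44, array([583.7, -93.2,  45.5]), array([-5.3,  2.6, 17.1]))
-2 0.6 0 (44, array([583. , -93. ,  45.5]), array([-5.1,  1.8, 16.6]))
0 0 0.3 (44, array([584.8, -93.6,  45.5]), array([-5.7,  1.2, 14.3]))
-1.2 0.4 0.3 (44, array([583.8, -93.1,  45.5]), array([-5. ,  2.1, 14.5]))
```

```bash
python3 - <<'E'
from cap import *
X,Y,m=NECK[3]; ye=np.arctan2(Y,X)+2.0-np.pi/2
def t(dx,dy,dt,zz=44):
    go(X+dx,Y+dy,49,ye+dt,40); s0=bot.read_state()
    go(X+dx,Y+dy,zz,ye+dt,25); s=bot.read_state(); print(dx,dy,dt,s["tcp_pos"].round(1),(s["contact_force"]-s0["contact_force"]).round(1),(s["moment"]-s0["moment"]).round(2)); return s
for d in ((0,0),(2,0),(0,2),(0,-2)): t(*d,.1)
for d in (.8,.6,-.2,-.5): t(0,0,d)
E
```

```text
0 0 0.1 [585.  -93.6  45.5] [-5.5  1.1 18.9] [ 0.71  2.05 -0.  ]
2 0 0.1 [586.7 -93.5  45.4] [-7.5  3.2 20.5] [ 1.24  2.59 -0.01]
0 2 0.1 [585.2 -91.6  45.4] [-5.2  2.2 18.4] [0.89 2.1  0.01]
0 -2 0.1 [585.1 -94.9  45.3] [-5.   5.6 17.5] [ 1.97  2.05 -0.04]
0 0 0.8 [585.3 -93.7  45.2] [-4.  -0.2 11.5] [0.36 1.18 0.01]
0 0 0.6 [585.  -93.6  45. ] [-3.8  1.8 12.6] [ 0.67  1.52 -0.02]
0 0 -0.2 [585.2 -93.5  45.4] [-3.2  2.3 15.2] [ 0.57  1.46 -0.05]
0 0 -0.5 [585.2 -93.6  45.4] [-4.7  1.3 14.9] [0.72 1.64 0.02]
```

```bash
python3 - <<'E'
from cap import *
X,Y,m=NECK[3]; go(X,Y,100,yaw_now(),150); L=[]
for n in (3,2):
    X,Y,m=NECK[n]; yw=near(X,Y,0); go(X-65*np.cos(yw),Y-65*np.sin(yw),130,yw); im,k,V=cam("wrist"); st(); p=proj(k,V,[X,Y,30]).astype(int); print(p)
    q=im[max(p[1]-75,0):p[1]+75,max(0,p[0]-75):p[0]+75]; L.append(cv2.resize(q,(400,400)))
    if n==3:
        ring=q
go(450,-104,140,near(450,-104,1.5)) 
sc,k2,V2=cam("scene"); S=[]
for n in (3,2,1):
    p=proj(k2,V2,[*NECK[n][:2],30]).astype(int); S.append(cv2.resize(sc[p[1]-35:p[1]+35,p[0]-45:p[0]+45],(266,200),interpolation=cv2.INTER_CUBIC))
c=np.zeros((600,800,3),np.uint8); c[:400]=np.hstack(L); c[400:,:798]=np.hstack(S); cv2.imwrite("pics/f1.png",c[:,:,::-1]); st()
E
```

```text
t71.9 w56.4 ff30.0 F[-0.7 -0.1 -0.1] Mz-0.00 tcp[649.6 -93.6 129.9]
[256 109]
 t74.4 w56.8 ff30.0 F[-0.1 -0.2 -0.6] Mz-0.02 tcp[528.8  49.7 130. ]
[254 109]
 t75.7 w56.9 ff30.0 F[ 0.  -0.4 -0.9] Mz0.03 tcp[ 450.4 -103.8  140. ]
```

View pics/f1.png

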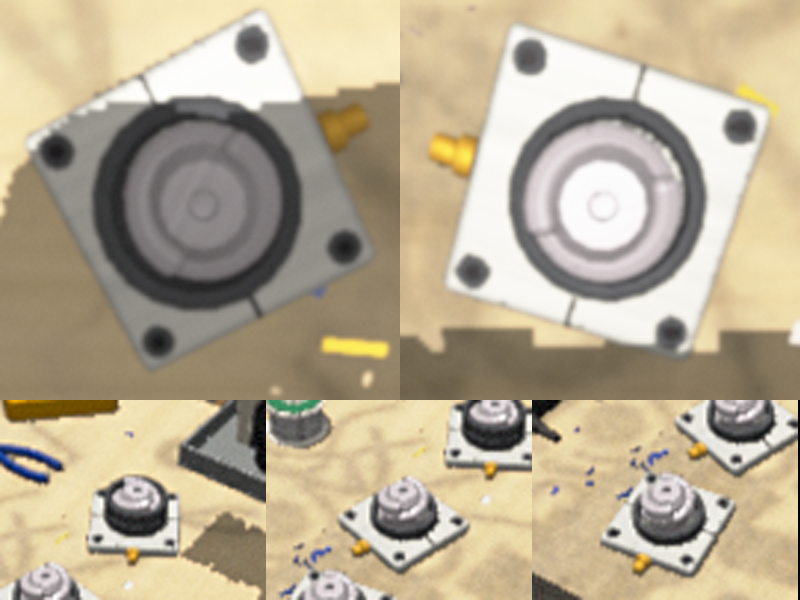

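```bash
python3 - <<'E'
from cap import *
ye=-.5085; X,Y,m=NECK[2]; go(X,Y,90,ye); print(screw(2,ye))
E
```

```text
[(60, np.float64(0.4)), (54, np.float64(-1.3)), (48, np.float64(0.2)), (45, np.float64(0.2)), (42.5, np.float64(0.2))]
(0.3, np.float64(0.1), np.float64(0.02), 56.6)
(0.6, np.float64(0.1), np.float64(-0.03), 56.6)
(0.9, np.float64(0.1), np.float64(0.02), 56.4)
(1.2, np.float64(0.2), np.float64(0.02), 56.4)
(1.4, np.float64(-0.1), np.float64(0.03), 56.6)
(1.6, np.float64(-0.6), np.float64(-0.05), 57.0)
(1.8, np.float64(-0.4), np.float64(-0.01), 56.6)
(2.0, np.float64(-0.0), np.float64(0.0), 56.8)
(2.2, np.float64(-0.8), np.float64(0.02), 56.6)
(2.4, np.float64(-0.3), np.float64(-0.03), 56.6)
(2.6, np.float64(-0.1), np.float64(0.01), 56.3)
(2.8, np.float64(-0.3), np.float64(0.04), 56.9)
(3.0, np.float64(-1.1), np.float64(0.0), 56.6)
(3.05, np.float64(-1.5), np.float64(0.03), 57.0)
end t84.1 w57.0 ff30.0 F[ 1.3 -0.1 -2.2] Mz0.03 tcp[593.7  49.8  31.9]
(3.05, np.float64(32.06873155106573))
```

```bash
python3 - <<'E'
from cap import *
X,Y,m=NECK[2]
for th in (3.2,3.35,3.5):
    go(X,Y,31.2,-.5085-th,2); s=st(th)
    if abs(s["moment"][2])>.5: break
E
```

```text
3.2 t84.5 w56.9 ff30.0 F[0.  1.  1.6] Mz-0.11 tcp[594.1  49.9  31.6]
3.35 t84.8 w56.7 ff30.0 F[0.3 2.1 0.7] Mz-0.27 tcp[594.2  50.   31.5]
3.5 t85.2 w56.3 ff30.0 F[1.6 1.7 1.6] Mz-0.83 tcp[594.1  50.   31.4]
```

```bash
python3 - <<'E'
t=open('cap.py').read(); i=t.index("    while th<")
t=t[:i]+'''    while th<3.6:
        d=.3 if th<2.69 else .15; th+=d
        z=TOP-.5-P*np.clip(th-ENT,0,2.6)-(.8 if th>2.9 else 0)
        go(X,Y,z,ye-th,5 if th<2.7 else 2); s=bot.read_state(); log.append("%.2f:%.1f,%.2f"%(th,s["contact_force"][2]-f0,s["moment"][2]))
        if abs(s["moment"][2])>(.4 if th<2.7 else .65) or abs(s["contact_force"][2]-f0)>25: break
    print(*log); st("end"); return th,z
def release(n):
    X,Y,m=NECK[n]; s=bot.read_state(); bot.move_gripper(76); bot.line_to([X,Y,105],velocity=150)
def unscrew(n,ye,th):
    X,Y,m=NECK[n]
    while th>0:
        th=max(th-.4,0); go(X,Y,TOP+.3-P*max(th-ENT,0),ye-th,5)
    st("back"); bot.line_to([X,Y,50],velocity=20); st("up"); bot.line_to([X,Y,110],velocity=120); st("off")
'''
open('cap.py','w').write(t)
E
python3 - <<'E'
from cap import *
release(2)
X,Y,m=NECK[3]; yw=near(X,Y,m+np.pi/2); go(X,Y,95,yw); go(X,Y,29,yw,100); bot.move_gripper(20,20); st("ring")
go(X,Y,60,yw,60); go(X,Y,110,yw,120); st("up"); yp=near(552,348,0); go(552,348,60,yp); go(552,348,8,yp,80); st("dn"); bot.move_gripper(76); go(552,348,100,yp,150)
ye=pick((429,241),1); th=screw(1,ye); print(ye,th)
E
```

```text
ring t90.3 w59.4 ff19.9 F[-0.7  0.1  4. ] Mz0.03 tcp[585.1 -93.5  29.6]
up t91.5 w59.5 ff19.9 F[ 0.1 -0.3 -1.3] Mz-0.02 tcp[584.3 -93.5 109.4]
dn t93.9 w59.9 ff19.9 F[ 0.2  0.8 -0.7] Mz-0.05 tcp[551.9 348.    7.4]
cap [429.2 241. ] bar -2.168 sep 30.8 areas mm2 [86.     82.6875] disc [431.9 241. ]
grip t100.8 w56.1 ff30.0 F[-0.4  0.2  0.7] Mz-0.05 tcp[429.2 241.    6. ]
over t102.4 w56.4 ff30.0 F[-0.2 -0.3 -1.3] Mz-0.01 tcp[582.2 175.5  88.1]
[(60, np.float64(1.2)), (54, np.float64(-0.6)), (48, np.float64(0.8)), (45, np.float64(0.4)), (42.5, np.float64(0.5))]
0.30:1.2,-0.04 0.60:0.7,-0.03 0.90:0.8,-0.03 1.20:0.1,-0.03 1.50:6.5,-0.06 1.80:15.5,-0.15 2.10:23.3,0.39 2.40:16.9,0.28 2.70:15.0,0.56
end t108.8 w56.8 ff30.0 F[-3.6 -0.7 13.7] Mz0.56 tcp[583.2 176.8  33.9]
0.723523986084257 (2.6999999999999997, np.float64(32.259717482776004))
```

```bash
python3 - <<'E'
from cap import *
release(1); X,Y,m=NECK[1]; yw=near(X,Y,0); go(X,Y,190,yw); im,k,V=cam("wrist")
for z in (61,66): c,a=bars(rectify(im,k,V,(X,Y),z),(X,Y)); print(z,"rel",(a-m+np.pi/2)%np.pi-np.pi/2)
cv2.imwrite("pics/j1.png",im[:,:,::-1]); st()
E
```

```text
cap [581.8 176.5] bar 1.311 sep 31.1 areas mm2 [86.5    84.0625] disc [584.9 177. ]
61 rel 1.1833171545178955
cap [583.1 176.4] bar 1.311 sep 30.8 areas mm2 [85.   84.25] disc [586.2 177. ]
66 rel 1.1831190376060472
 t111.8 w75.9 ff0.0 F[ 0.6  0.7 -0.5] Mz-0.03 tcp[582.5 176.5 189.5]
```

```bash
python3 - <<'E'
from cap import *
X,Y,m=NECK[1]; a=m+1.183-np.pi  # bar angle
j1=np.arctan2(Y,X); yw=j1-1.0-np.pi/2   # j6=-1.0
go(X,Y,80,yw); go(X,Y,37,yw,100); bot.move_gripper(20,30); st("grip")
for d in (.15,.3): go(X,Y,37-P*d,yw-d,3); st(d)
im=bot.camera("top"); cv2.imwrite("pics/t1.png",cv2.resize(im[170:330,140:420,::-1],(800,457),interpolation=cv2.INTER_CUBIC))
E
```

```text
grip t114.8 w56.3 ff30.0 F[ 0.5 -0.9  3.1] Mz-0.05 tcp[583.  176.7  37.6]
0.15 t115.1 w55.8 ff30.0 F[-0.4 -0.3  4.9] Mz0.60 tcp[583.3 177.   37.3]
0.3 t115.5 w57.1 ff30.0 F[-0.9  0.6  6.3] Mz0.62 tcp[583.5 177.2  37. ]
```

View pics/t1.png

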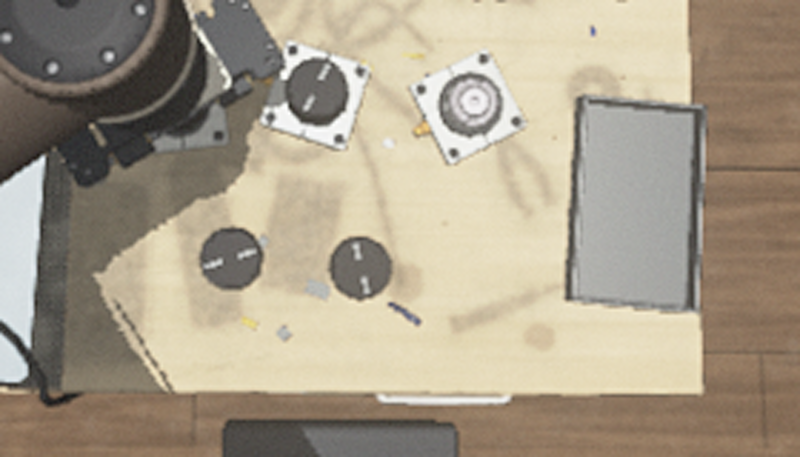

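```bash
cat >> cap.py <<'E'
def reject(x=465,y=-245):
    yw=near(x,y,np.pi/2); go(x,y,110,yw); st("tray"); go(x,y,14,yw,120); bot.move_gripper(68); go(x,y,110,yw,150)
E
python3 - <<'E'
from cap import *
X,Y,m=NECK[1]; yw=np.arctan2(Y,X)-1.3-np.pi/2; 
for d in np.arange(.275,2.21,.275):
    go(X,Y,37+2.8*d,yw+d,5); s=st("%.2f"%d)
    if abs(s["contact_force"][2])>30: break
go(X,Y,48,yw+d,20); s=st("up")
if abs(s["contact_force"][2])<10:
    go(X,Y,110,yw+d,120); s=st("off")
    if s["width"]>52: reject()
im=bot.camera("top"); cv2.imwrite("pics/t2.png",cv2.resize(im[170:330,140:420,::-1],(800,457),interpolation=cv2.INTER_CUBIC)); st()
E
```

```text
0.28 t116.1 w56.9 ff30.0 F[ 3.8  2.3 -9. ] Mz0.30 tcp[583.1 177.2  37.3]
0.55 t116.5 w57.0 ff30.0 F[ 1.6 -0.4 -7.8] Mz0.09 tcp[582.1 176.4  38. ]
0.83 t116.9 w56.8 ff30.0 F[ 0.6  0.1 -5.4] Mz0.05 tcp[582.4 176.5  39.2]
1.10 t117.3 w56.8 ff30.0 F[ 1.2 -0.1 -2.8] Mz0.05 tcp[582.6 176.6  40.2]
1.38 t117.8 w56.7 ff30.0 F[ 1.  -0.5 -3. ] Mz-0.02 tcp[582.8 176.7  41.1]
1.65 t118.2 w57.0 ff30.0 F[ 0.  -0.7 -0.3] Mz-0.02 tcp[582.7 176.6  41.8]
1.93 t118.6 w56.6 ff30.0 F[ 0.2  0.1 -1.8] Mz-0.02 tcp[582.6 176.6  42.4]
2.20 t119.0 w56.9 ff30.0 F[ 0.1 -0.7 -1.6] Mz0.00 tcp[582.5 176.6  43.1]
up t119.4 w56.8 ff30.0 F[ 0.   1.1 -0.7] Mz-0.01 tcp[582.7 176.7  48.3]
off t120.1 w56.7 ff30.0 F[ 0.7 -0.7 -1.2] Mz0.01 tcp[582.1 176.4 109.5]
tray t121.7 w57.0 ff30.0 F[-0.2 -0.8 -0.8] Mz0.03 tcp[ 465.7 -244.5  110. ]
 t124.0 w67.9 ff0.0 F[-0.1  0.4  0.3] Mz0.05 tcp[ 464.2 -244.8  108.9]
```

```bash
sed -i 's/abs(s\["contact_force"\]\[2\]-f0)>25: break/(abs(s["contact_force"][2]-f0)>12 and th<2.6): break/' cap.py
python3 - <<'E'
from cap import *
ye=pick((435,8),3); th=screw(3,ye); print(ye,th)
if th[0]>2.9: release(3); ye=pick((442,125),1); th=screw(1,ye); print(ye,th)
E
```

```text
cap [435.2   7.9] bar 0.253 sep 30.9 areas mm2 [90.     80.3125] disc [437.3   7.5]
grip t131.1 w56.6 ff30.0 F[-0.1  0.2  0.2] Mz-0.03 tcp[435.2   7.9   6. ]
over t132.7 w56.4 ff30.0 F[-0.5 -0.5 -1.3] Mz0.03 tcp[583.7 -94.   88.1]
[(60, np.float64(0.1)), (54, np.float64(-0.5)), (48, np.float64(-0.3)), (45, np.float64(-0.4)), (42.5, np.float64(0.8))]
0.30:0.1,0.01 0.60:0.6,0.01 0.90:0.7,0.02 1.20:0.7,0.05 1.50:0.5,0.01 1.80:1.1,-0.01 2.10:0.2,0.02 2.40:0.4,-0.07 2.70:0.4,0.01 2.85:0.7,-0.01 3.00:5.4,-0.02 3.15:5.9,-0.09 3.30:7.2,-0.29 3.45:7.1,-0.79
end t140.8 w56.4 ff30.0 F[-1.4  1.2  5.8] Mz-0.79 tcp[585.  -93.3  31.6]
0.2705517461975009 (3.4499999999999993, np.float64(31.26873155106573))
cap [442.3 124.8] bar 1.893 sep 31.1 areas mm2 [84.0625 83.9375] disc [444.8 125. ]
grip t150.8 w56.3 ff30.0 F[ 0.9 -0.3  0.5] Mz-0.03 tcp[442.3 124.8   6. ]
over t153.1 w56.0 ff30.0 F[-0.6  0.  -0.8] Mz-0.05 tcp[582.2 176.4  89.4]
[(60, np.float64(-1.0)), (54, np.float64(0.1)), (48, np.float64(-1.2)), (45, np.float64(-0.2)), (42.5, np.float64(0.4))]
0.30:0.3,-0.03 0.60:-0.1,-0.03 0.90:-0.3,-0.00 1.20:0.1,0.01 1.50:0.2,0.04 1.80:6.1,-0.07 2.10:14.5,-0.20
end t158.6 w56.0 ff30.0 F[-3.4 -0.7 13.7] Mz-0.20 tcp[583.5 177.1  36.4]
0.723523986084257 (2.1, np.float64(34.5515486632993))
```

```bash
python3 - <<'E'
from cap import *
X,Y,m=NECK[1]; yw=0.723523986-2.1
bot.move_gripper(64); go(X,Y,36.5,yw,20); bot.move_gripper(20,30); st("regrip")
d=0
while d<.89:
    d+=.15; go(X,Y,36.5-P*d,yw-d,3); s=st("%.2f"%d)
    if abs(s["moment"][2])>.4: break
im,k,V=cam("wrist"); cv2.imwrite("pics/w9.png",im[:,:,::-1])
E
```

```text
regrip t159.6 w56.5 ff30.0 F[ 4.6 -0.7 -2.1] Mz-0.01 tcp[583.4 176.9  36.7]
0.15 t159.9 w56.4 ff30.0 F[-0.2  1.3  6.2] Mz-0.16 tcp[582.8 177.   36.5]
0.30 t160.2 w56.2 ff30.0 F[-0.7  0.6  7.9] Mz-0.05 tcp[582.9 176.7  36.3]
0.45 t160.6 w56.9 ff30.0 F[-1.5 -1.6  8.8] Mz0.42 tcp[582.8 176.6  35.9]
```

```bash
python3 - <<'E'
from cap import *
X,Y,m=NECK[1]; yw=0.723523986-2.55; z0=36
for d in np.arange(.33,2.32,.33):
    go(X,Y,z0+2.8*d,yw+d,5); s=st("%.2f"%d)
    if abs(s["contact_force"][2])>30: break
go(X,Y,48,yw+d,20); s=st("up")
if abs(s["contact_force"][2])<10:
    go(X,Y,110,yw+d,120); s=st("off")
    if s["width"]>52: reject(528,-245); go(450,-245,200,near(450,-245,np.pi/2))
im=bot.camera("top"); a=cv2.resize(im[170:330,140:420],(700,400),interpolation=cv2.INTER_CUBIC); sc,k2,V2=cam("scene"); S=[]
for n in (3,2,1):
    p=proj(k2,V2,[*NECK[n][:2],30]).astype(int); S.append(cv2.resize(sc[p[1]-35:p[1]+35,p[0]-45:p[0]+45],(233,200),interpolation=cv2.INTER_CUBIC))
c=np.zeros((600,700,3),np.uint8); c[:400]=a; c[400:,:699]=np.hstack(S); cv2.imwrite("pics/t3.png",c[:,:,::-1]); st()
E
```

```text
0.33 t161.2 w56.7 ff30.0 F[ 2.3  1.7 -6.7] Mz0.10 tcp[582.  176.4  36.2]
0.66 t161.7 w56.8 ff30.0 F[ 0.4 -1.7 -6.2] Mz-0.01 tcp[581.9 176.1  37.4]
0.99 t162.2 w56.8 ff30.0 F[-0.5 -1.3 -4. ] Mz-0.01 tcp[582.4 176.4  38.7]
1.32 t162.7 w56.8 ff30.0 F[ 0.7  0.8 -3.5] Mz0.03 tcp[582.9 176.8  39.9]
1.65 t163.2 w56.9 ff30.0 F[ 0.2  0.4 -0.9] Mz-0.06 tcp[583.  176.9  41. ]
1.98 t163.6 w57.1 ff30.0 F[-0.8  0.4 -0.7] Mz-0.00 tcp[582.7 176.6  41.6]
2.31 t164.1 w56.8 ff30.0 F[-1.1 -0.4 -1.4] Mz0.04 tcp[582.6 176.6  42.5]
up t164.5 w56.5 ff30.0 F[-0.3 -0.6 -0.9] Mz-0.00 tcp[582.7 176.7  48.2]
off t165.2 w57.4 ff30.0 F[ 0.2  0.3 -0.4] Mz0.02 tcp[582.1 176.5 109.5]
tray t166.8 w57.3 ff30.0 F[-0.2  0.2 -0.9] Mz-0.00 tcp[ 528.3 -244.5  109.8]
 t169.6 w67.8 ff0.0 F[ 0.2 -0.4 -1.2] Mz0.02 tcp[ 449.7 -244.8  198.7]
```

View pics/t3.png

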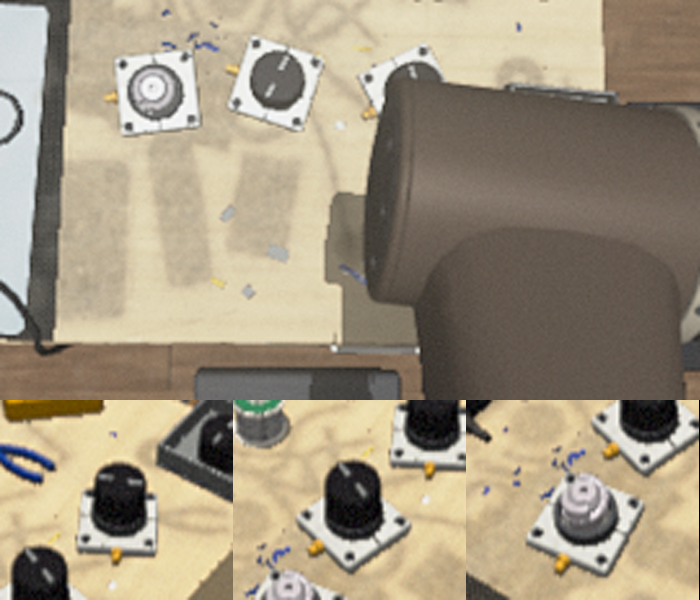

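```bash
python3 - <<'E'
from cap import *
go(430,200,220,near(430,200,0))
im=bot.camera("top"); a=im[150:300,120:400]; sc,k2,V2=cam("scene"); 
c=np.zeros((600,700,3),np.uint8); c[:375]=cv2.resize(a,(700,375),interpolation=cv2.INTER_CUBIC); c[375:,:350]=cv2.resize(sc[100:210,240:400],(350,225)); L=[]
p=proj(k2,V2,[*NECK[1][:2],30]).astype(int); c[375:,350:]=cv2.resize(sc[p[1]-40:p[1]+40,p[0]-62:p[0]+62],(350,225)); cv2.imwrite("pics/t4.png",c[:,:,::-1]); st()
E
```

```text
t171.4 w68.1 ff0.0 F[0.3 0.7 0.4] Mz-0.00 tcp[430.3 199.2 219.9]
```

View pics/t4.png

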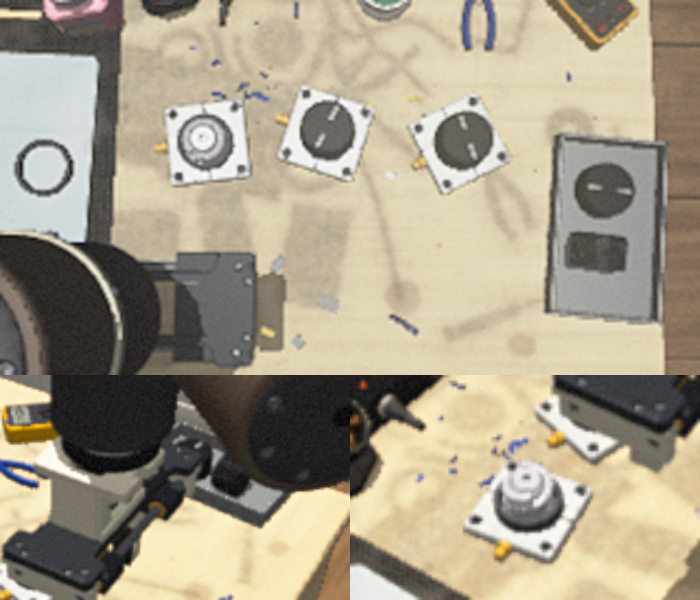

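```bash
python3 -c "
from plant import bot
print(bot.close_job())"
```

```text
the job is handed in; nothing more can be done
None
```

I handed the job in at about 171 s: two caps turned fully home and tight on necks 2 and 3, each with one ring under it. The other two both jammed on neck 1 with about 4 mm left and are in the reject tray (one ended up on its side), leaving neck 1 with its ring and no cap and the spare ring back on the mat.

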